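Set the green bench timer for a four-minute watch test

ROBOT

A 6-joint arm with a two-finger parallel gripper is mounted at the origin on the work surface. World frame = base frame: x ahead of the robot, y to its left, z up, the work surface at z = 0. Lengths are in m, angles in rad, forces in N, time in s.
With the tool pointing down it reaches from about 0.225 to 0.875 m from the base axis. Payload 3.4 kg.
Tool frame: the origin (TCP) lies between the finger pads, 19 mm behind the fingertips; this is the grasp point; z points along the fingers, y is the line along which they close (so a half turn about z gives the same grasp; the last joint's range is limited). The gripper opens to 85 mm and grips with 20 to 120 N. Pads are 22 mm wide; open, the fingers measure 114 mm over their backs; the gripper's body (76 mm by 85 mm) begins 54 mm behind the grasp point. The pads swing forward as they close: fully open they stand 13 mm farther back than shut.
Start: joints at [-1.328, 0.276, 1.505, -0, 1.361, -0.121], TCP at [0.205, -0.537, 0.25] pointing down, gripper open.
Joint ranges: [-2.89, 2.89], [-0.75, 2.08], [0.22, 2.7], [-1.18, 4.32], [0.11, 2.71], [-2.7, 2.7]. Speed limits (rad/s): [2.57, 2.57, 3.14, 3.14, 3.14, 3.14].

INTERFACE

Orientations are given as a unit quaternion [w, x, y, z].
In Python, from rig import manip, eyes, job gives the robot as it stands.
- The arm moves only by the tool drive_tool, never from a script. Its argument "rows" is a list of rows, each a list of 3 entries, a list of its own where there are three numbers: the turn, a rotation vector about the world's x, y, z in rad, then the shift along the world's x, y, z in cm, then the finger opening in cm, from 0 to 8.54. A call has 1 to 8 rows; each row shifts and turns the commanded pose from where the row before left it; what a row does not reach is not made up. A row lasts 1/8 s, in which the tool goes at most 62.5 mm and 10.7 degrees, less where a joint would pass 70% of its speed; a pose out of reach is approached as far as the arm can. A call is refused whole if a number of a shift passes 6.25 or a number of a turn 0.188, either way. A call with a gripper value outside its range is refused whole. The fingers move at their own pace and stop on an object; "force" is the grip in N (left out, the last holds). Time passes only in rows, so rows that do not move let the fingers close. It gives the time, the measured TCP pose, the force, the opening and the grip force at its end, in the units of the state.
- manip.get_state(): the state, without advancing time (a new reading comes with each control period).
- eyes.get_image(name): name is "side" or "top"; returns the picture (400x640x3 uint8, red, green, blue); there is no depth.
- eyes.get_calibration(name): a dict with "camera_matrix" (3x3 intrinsics, pixels), "k1" (the pictures are not rectified: a ray, as slopes to the right and down, at radius r is drawn at 1 + k1 r^2 times it, then the intrinsics apply), "view" (4x4, takes a point from world to camera coordinates). Camera axes: x right, y up, looking along -z (the intrinsics and any distortion apply to the point x, -y, -z); pixel columns grow to the right and rows downward; lengths in m; the calibration is good to about 2 mm. A picture is of the moment at which its call begins. get_calibration takes no time and is no camera call.
- job.sign_off(): hands the job in; it is judged then, once.
The state is a dict: "clock": time; "qpos": joint angles; "qd": joint speeds; "effort": joint torques, N m; "position": TCP position; "ee_rot": TCP orientation; "contact_force": force on the tool from outside, world axes, zero at the start; "moment": the same for the moment, N m; "width": finger opening in m; "gripper_force": force on a finger pad.
Only numpy, scipy, OpenCV 4.12 (cv2) and the standard library are available. Lean on these libraries where they do the work, as an engineer would, in place of code of your own. Each camera call takes 0.05 s, during which the arm holds its last target. There are 200 camera calls.

TASK

The sports watch is about to get its four-minute test: on the green timer, twist the dial clockwise past its red top mark to wind it, then turn it back to the orange four-minute mark and let go. Leave the black timer's dial as it is set, and do not shift or knock over the amber jar.

Things in the scene. Friction and masses are not known exactly. Their poses are not given: they have to be found in the camera images.
- green_timer_grip (a point): Timer with GREEN round housing (96 mm wide, 32 high, fixed to the counter): the point on its dial's upright axis, 66 mm above the counter, for the TCP in a grasp from above. Frame is the housing's: z up, x from axis to the white 0 mark. 9 minute marks on the face, 9 deg apart, clockwise from above: 0 white, 4 orange, 8 red (top). Bar along x at dial 0; its pointer end has a black line.
- green_timer_dial (a joint): Turn of the green timer's ivory dial, rad, clockwise from above: 0 at 0 mark, 0.628 at orange 4 min, 1.257 at red top mark, stop at 1.43. Starts at 0 to 0.3. Light friction (0.05 N m); stays where left, does not run down. Grip: upright bar over the axis, 46 mm long, 14 wide, 40 to 68 mm above the counter, on a 48 mm disc with top 40 mm up (keep fingertips above it).
- black_timer_pointer (a point): Pointer end of the dial bar of the other timer, of the same build but with a BLACK housing: 23 mm from its axis, 66 mm above the counter. Its frame turns with that dial; x runs from the axis outward along the bar. Not to be turned.
- jar: Closed jar of amber glass with a dark lid, 60 mm in diameter, 85 mm high, loose, standing on the counter; origin at the centre of its underside, z up. Not to be moved.
Things that resemble listed ones, but are neither listed nor needed, are in the scene too. Of the things like the part that bears green_timer_grip, leave any that is pink; of the rest the larger one is meant.

How it is judged:
On the way:
1. the green timer's dial has been turned past the red top mark (value of joint green_timer_dial above 1.257 rad), for 0.1 s.
At the end, for the whole second after the job is handed in: The green timer's dial points within 0.18 rad (10 degrees) of the orange 4-minute mark (0.628 rad), after having been past the red top mark (1.257 rad) for at least 0.1 s; the black timer's pointer is within 6 mm of where it was, and the amber jar stands upright within 30 mm of where it was (value of joint green_timer_dial between 0.448 and 0.808 rad and not (distance of black_timer_pointer from where it was at the start of the episode above 0.006 m) and not (distance of jar from where it was at the start of the episode above 0.03 m or angle between jar's own z axis and vertical above 0.5 rad)); the robot touches nothing.
It fails at once if the black timer's dial is turned (its pointer moves more than 6 mm) (distance of black_timer_pointer from where it was at the start of the episode above 0.006 m).
It fails at once if the amber jar is shifted more than 30 mm or tipped over (distance of jar from where it was at the start of the episode above 0.03 m or angle between jar's own z axis and vertical above 0.5 rad).
It also fails if it takes over 32 s, if anything falls off the work surface, if the arm or the gripper's body presses on something with over 40 N, if the wrist force passes 120 N, or if a joint passes its speed limit or range.

## Working session

There is one attempt and no reset: what is moved stays moved. The work goes in short steps, Python scripts to look and compute and a tool call to move; the robot and the scene stay as the last step left them, time stands still between calls to the robot, and variables do not carry over. Pictures are saved under pics/ and viewed, at most 10 in all, crops included, and the job is handed in when it is done.

Besides the shell and the picture viewer there is one more tool, called after ">>>" as name(argument=value, ...) on one line, values as JSON. drive_tool: Moves the arm, as the interface text tells. Its arguments: {"type":"object","properties":{"rows":{"type":"array"},"force":{"type":"number"}},"required":["rows"]}

```bash
mkdir -p pics; ls; python3 - <<'E'
from rig import manip, eyes, job
import cv2, numpy as np
for n in("top","side"):
    im=eyes.get_image(n); cv2.imwrite(f"pics/{n}0.png",im[:,:,::-1]); c=eyes.get_calibration(n); print(n,c)
print(manip.get_state())
E
```

```text
pics
top {'camera_matrix': array([[425.53187172,   0.        , 321.0562793 ],
       [  0.        , 425.53187172, 198.89099445],
       [  0.        ,   0.        ,   1.        ]]), 'k1': -0.11195570660888272, 'view': array([[-0.02526848, -0.9988677 , -0.04030897,  0.05208983],
       [ 0.99592148, -0.02864652,  0.08555571, -0.48982381],
       [-0.08661355, -0.0379827 ,  0.99551766, -0.9601674 ],
       [ 0.        ,  0.        ,  0.        ,  1.        ]])}
side {'camera_matrix': array([[486.93889756,   0.        , 318.8561196 ],
       [  0.        , 486.93889756, 198.39212445],
       [  0.        ,   0.        ,   1.        ]]), 'k1': -0.13513978002998966, 'view': array([[-0.96843039, -0.24844882, -0.02039021,  0.49344027],
       [ 0.16085912, -0.68530564,  0.71026792, -0.12934542],
       [-0.19043875,  0.68456509,  0.70363607, -0.98304468],
       [ 0.        ,  0.        ,  0.        ,  1.        ]])}
{'clock': 0.1, 'qpos': array([-1.32799423e+00,  2.76543864e-01,  1.50598872e+00,  5.13562625e-05,
        1.36070144e+00, -1.21006869e-01]), 'qd': array([ 6.75884477e-04, -1.09104716e-03, -2.90580095e-03, -1.51087255e-03,
        2.00651990e-05,  1.24639534e-03]), 'effort': array([ 1.02061753e-03, -4.17698228e+01, -2.46405298e+01, -1.17775944e-04,
        5.82668436e-03, -9.23360460e-06]), 'position': array([ 0.20450993, -0.53694381,  0.24922638]), 'ee_rot': array([-8.20694059e-04,  9.83501591e-01,  1.80897613e-01, -2.48844580e-05]), 'contact_force': array([ 0.44070805,  0.80577074, -0.03108986]), 'moment': array([-0.00797908,  0.01749327,  0.03321827]), 'gripper_force': 0.0, 'width': 0.08520653931223135}
```

View pics/top0.png

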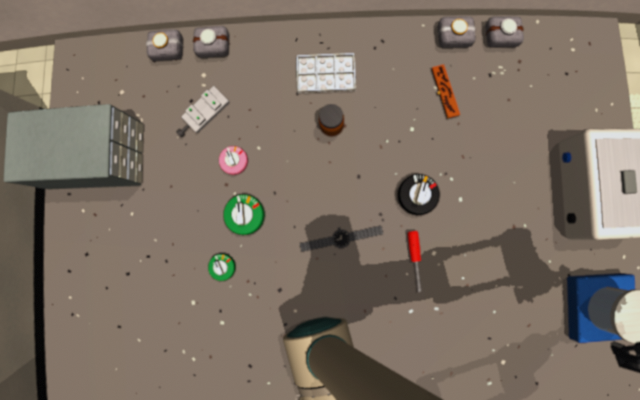

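View pics/side0.png

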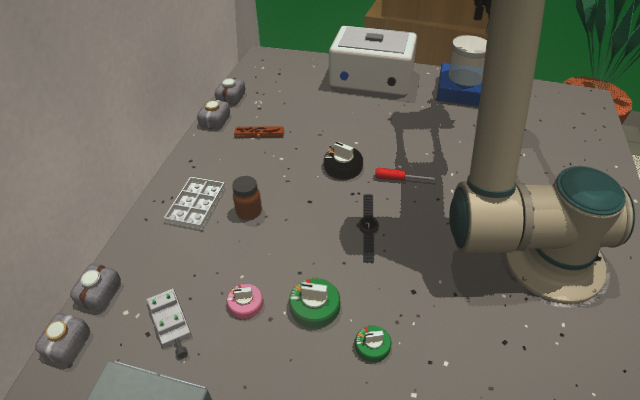

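The top view shows the large green timer at about (243,214), with a small green one at (221,267), a pink one at (233,160), the black timer at (419,194) and the jar at (331,120). In the side view the large green timer is at (315,302). Next I'll measure the large green one.

```bash
cat > h.py <<'E'
from rig import manip, eyes, job
import cv2, numpy as np
C={n:eyes.get_calibration(n) for n in("top","side")}
def cast(n,uv,z):
    c=C[n];K=c["camera_matrix"];V=c["view"]
    p=cv2.undistortPoints(np.array(uv,float).reshape(-1,1,2),K,np.array([c["k1"],0,0,0.]))[:,0] if 0 else None
    d=((np.array(uv,float).reshape(-1,2)-K[:2,2])/[K[0,0],K[1,1]])
    s=d.copy()
    for _ in range(20): s=d/(1+c["k1"]*(s**2).sum(1,keepdims=True))
    R=V[:3,:3];o=-R.T@V[:3,3]
    r=np.c_[s[:,0],-s[:,1],-np.ones(len(s))]@R
    return o+r*((z-o[2])/r[:,2])[:,None]
E
sed -i '/undistortPoints/d' h.py
python3 - <<'E'
from h import *
for n,(u,v) in {"top":(243,214),"side":(315,302)}.items():
    im=cv2.imread(f"pics/{n}0.png"); hsv=cv2.cvtColor(im,cv2.COLOR_BGR2HSV)
    x0,y0=u-36,v-30; roi=hsv[y0:y0+60,x0:x0+72]
    H,S,Vv=cv2.split(roi)
    M={"green":(H>45)&(H<85)&(S>120),"ivory":(S<60)&(Vv>150),"red":((H<8)|(H>172))&(S>130)&(Vv>90),"orange":(H>9)&(H<25)&(S>130)&(Vv>120),"dark":(Vv<60)}
    for k,m in M.items():
        nl,lab,st,ce=cv2.connectedComponentsWithStats(m.astype(np.uint8))
        for i in range(1,nl):
            if st[i,4]>=4:
                p=ce[i]+[x0,y0]; print(n,k,st[i,4],p.round(1),"z32",cast(n,p,.032)[0].round(4),"z68",cast(n,p,.068)[0].round(4))
    m=M["green"].astype(np.uint8)
    ct=max(cv2.findContours(m,cv2.RETR_EXTERNAL,cv2.CHAIN_APPROX_NONE)[0],key=len)[:,0]+[x0,y0]
    w=cast(n,ct,.032)[:,:2].astype(np.float32); print(n,"circle",cv2.minEnclosingCircle(w), "ell",cv2.fitEllipse(w))
    cv2.imwrite(f"pics/{n}c.png",cv2.resize(im[y0:y0+60,x0:x0+72],None,fx=8,fy=8,interpolation=cv2.INTER_CUBIC)[:, :])
a=cv2.imread("pics/topc.png");b=cv2.imread("pics/sidec.png");cv2.imwrite("pics/both.png",cv2.resize(np.vstack([a,b]),(360,600)))
cv2.imwrite("pics/both.png",cv2.resize(np.hstack([a,b]),(800,333)))
E
```

```text
top green 5 [243.6 195.2] z32 [0.5039 0.2174 0.032 ] z68 [0.5003 0.2094 0.068 ]
top green 666 [243.1 219.1] z32 [0.4486 0.2192 0.032 ] z68 [0.447  0.2111 0.068 ]
top green 9 [255.2 199.1] z32 [0.494  0.1903 0.032 ] z68 [0.4908 0.1833 0.068 ]
top green 22 [243.  200.1] z32 [0.4926 0.2189 0.032 ] z68 [0.4894 0.2108 0.068 ]
top green 21 [250.6 203.3] z32 [0.4846 0.2013 0.032 ] z68 [0.4817 0.1938 0.068 ]
top ivory 7 [234. 193.] z32 [0.5097 0.24   0.032 ] z68 [0.5058 0.2311 0.068 ]
top ivory 15 [238.1 198.4] z32 [0.4969 0.2305 0.032 ] z68 [0.4935 0.222  0.068 ]
top ivory 168 [237.3 214.8] z32 [0.459  0.2325 0.032 ] z68 [0.4571 0.2239 0.068 ]
top ivory 131 [247.4 213.5] z32 [0.4613 0.2089 0.032 ] z68 [0.4593 0.2012 0.068 ]
top red 10 [255.1 205.3] z32 [0.4798 0.1908 0.032 ] z68 [0.477  0.1837 0.068 ]
top orange 14 [247.9 199.2] z32 [0.4943 0.2073 0.032 ] z68 [0.491  0.1997 0.068 ]
top orange 7 [253.3 206.4] z32 [0.4773 0.195  0.032 ] z68 [0.4746 0.1878 0.068 ]
top circle ((0.4598163664340973, 0.21845929324626923), 0.04725692421197891) ell ((0.457941472530365, 0.21899166703224182), (0.08203
[... 358 characters left out ...]
 [0.4916 0.2347 0.068 ]
side ivory 18 [294.1 297.2] z32 [0.4976 0.2288 0.032 ] z68 [0.4888 0.2514 0.068 ]
side ivory 110 [313.2 302.1] z32 [0.4604 0.2309 0.032 ] z68 [0.4533 0.2534 0.068 ]
side ivory 9 [284.1 312.7] z32 [0.5058 0.2654 0.032 ] z68 [0.4966 0.2862 0.068 ]
side red 11 [307.8 280.5] z32 [0.4828 0.1861 0.032 ] z68 [0.4747 0.2108 0.068 ]
side orange 21 [297.7 287.3] z32 [0.4973 0.2059 0.032 ] z68 [0.4885 0.2296 0.068 ]
side dark 9 [307.8 285.2] z32 [0.48   0.1968 0.032 ] z68 [0.472  0.2209 0.068 ]
side circle ((0.45799994468688965, 0.22232162952423096), 0.045985396951436996) ell ((0.4585139751434326, 0.2215399146080017), (0.08013696223497391, 0.0868920236825943), 61.67965316772461)
```

View pics/both.png

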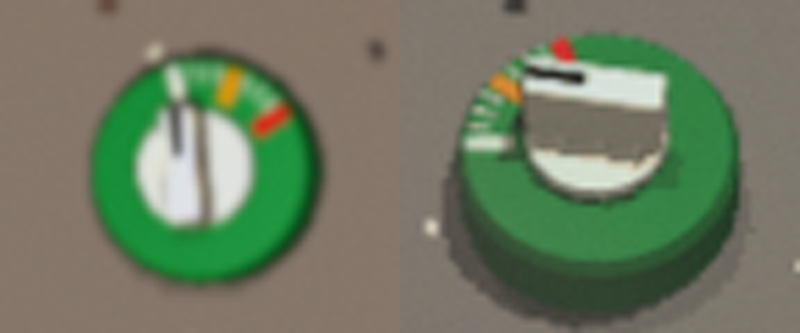

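The crops show the white 0, orange and red marks clearly, with the bar and its black line just clockwise of white. I'll get the bar angle from its edges.

```bash
python3 - <<'E'
from h import *
s=72*8*2/800/8
f=lambda n,P:cast(n,[( (207 if n=="top" else 279)+(x-(0 if n=="top" else 400))*s,(184 if n=="top" else 272)+y*s) for x,y in P],.068)[:,:2]
def rep(n,q): 
    w=f(n,q);print(n,w.round(4).tolist());return w
w=rep("side",[(523,58),(666,75),(664,105),(525,92)])
print("centre",w.mean(0), [np.degrees(np.arctan2(*(w[a]-w[b])[::-1])) for a,b in((0,1),(3,2))])
w=rep("side",[(526,71),(583,78)]);print(np.degrees(np.arctan2(*(w[0]-w[1])[::-1])))
w=rep("top",[(176,106),(183,226)]);print(w.mean(0),np.degrees(np.arctan2(*(w[0]-w[1])[::-1])))
w=rep("top",[(174,106),(178,154)]);print(np.degrees(np.arctan2(*(w[0]-w[1])[::-1])))
st=manip.get_state()
from scipy.spatial.transform import Rotation as R
print(R.from_quat(st["ee_rot"],scalar_first=True).as_matrix().round(3))
E
```

```text
side [[0.4853, 0.2179], [0.4384, 0.2134], [0.4363, 0.2249], [0.4811, 0.2306]]
centre [0.46027933 0.22170464] [np.float64(5.397999397994293), np.float64(7.204998073376454)]
side [[0.483, 0.2226], [0.4643, 0.2209]]
5.221323291889003
top [[0.483, 0.2207], [0.4349, 0.2183]]
[0.45893993 0.21948361] 2.8046483755398284
top [[0.483, 0.2215], [0.4637, 0.22]]
4.289256813579836
[[ 0.935  0.356 -0.   ]
 [ 0.356 -0.935  0.002]
 [ 0.    -0.002 -1.   ]]
```

Axis is at about (0.4597, 0.2205), the bar points at +5° and the 0 mark at +15.5°, so the dial is at about 0.18 rad. The last joint's range requires the half-turned grasp: turn +2.87 rad on the way there. Moving now.

>>> drive_tool(rows=[[[0,0,0.18],[1.6,4.7,0],5],[[0,0,0.18],[1.6,4.7,0],5],[[0,0,0.18],[1.6,4.7,0],5],[[0,0,0.18],[1.6,4.7,0],5],[[0,0,0.18],[1.6,4.7,0],5],[[0,0,0.18],[1.6,4.7,0],5],[[0,0,0.18],[1.6,4.7,0],5],[[0,0,0.18],[1.6,4.7,0],5]], force=30)

```text
clock: 1.1
position: [0.3327, -0.1598, 0.2499]
ee_rot: [0.0, 0.618, 0.786, 0.0]
contact_force: [0.3, -0.1, 0.3]
width: 0.0499
gripper_force: 0.0
```

>>> drive_tool(rows=[[[0,0,0.18],[1.6,4.7,0],5],[[0,0,0.18],[1.6,4.7,0],5],[[0,0,0.18],[1.6,4.7,0],5],[[0,0,0.18],[1.6,4.7,0],5],[[0,0,0.18],[1.6,4.7,0],5],[[0,0,0.18],[1.6,4.7,0],5],[[0,0,0.18],[1.6,4.7,0],5],[[0,0,0],[0,0,0],5]])

```text
clock: 2.1
position: [0.4452, 0.1703, 0.2494]
ee_rot: [-0.0, 0.037, 0.999, 0.0]
contact_force: [0.6, -1.4, -0.5]
width: 0.0498
gripper_force: 0.0
```

```bash
cat > st.py <<'E'
from h import *
from scipy.spatial.transform import Rotation as R
def st():
    s=manip.get_state();M=R.from_quat(s["ee_rot"],scalar_first=True).as_matrix()
    print(s["clock"],"pos",s["position"].round(4),"yaw",np.arctan2(M[1,0],M[0,0]).round(3),"z",M[:,2].round(3),"q",s["qpos"].round(2),"F",s["contact_force"].round(1),"M",s["moment"].round(2),"w",round(s["width"],4),round(s["gripper_force"],1))
if __name__=="__main__": st()
E
python3 st.py
```

```text
2.1 pos [0.4452 0.1703 0.2494] yaw 3.068 z [-0.001  0.001 -1.   ] q [ 0.22  0.13  1.7   0.    1.31 -1.28] F [ 0.6 -1.4 -0.5] M [0.01 0.04 0.02] w 0.0498 0.0
```

>>> drive_tool(rows=[[[0,0,0.08],[0.7,2.5,0],5],[[0,0,0.08],[0.75,2.5,0],5],[[0,0,0],[0,0,-5],5],[[0,0,0],[0,0,-5],5],[[0,0,0],[0,0,-2],5],[[0,0,0],[0,0,0],5]])

```text
clock: 2.85
position: [0.4574, 0.2161, 0.1284]
ee_rot: [-0.002, -0.04, 0.999, -0.001]
contact_force: [0.6, -0.8, 0.7]
width: 0.0498
gripper_force: 0.0
```

```bash
python3 - <<'E'
from st import *
st()
a=eyes.get_image("top")[164:264,183:303,::-1];b=eyes.get_image("side")[220:345,240:390,::-1]
cv2.imwrite("pics/hov.png",np.hstack([cv2.resize(a,(400,333),interpolation=2),cv2.resize(b,(400,333),interpolation=2)]))
E
```

```text
2.85 pos [0.4574 0.2161 0.1284] yaw -3.061 z [-0.005 -0.002 -1.   ] q [ 0.3   0.28  1.83 -0.    1.04 -1.35] F [ 0.6 -0.8  0.7] M [ 0.02 -0.02 -0.01] w 0.0498 0.0
```

View pics/hov.png

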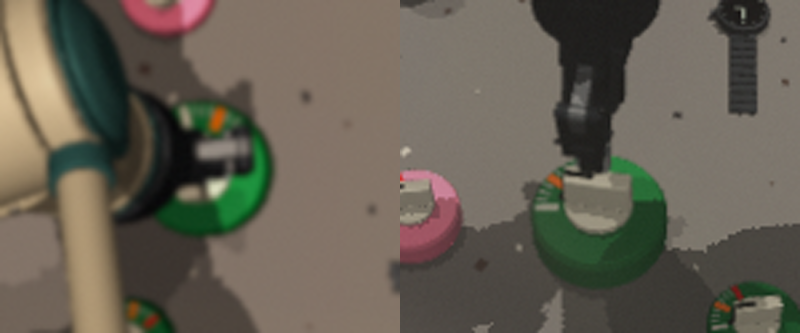

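The hover view shows the gripper above the bar, straddling it as intended. The orange mark is visible near (555,180).

```bash
python3 st.py
```

```text
2.95 pos [0.4595 0.217  0.1307] yaw -3.061 z [ 0.001  0.    -1.   ] q [ 0.3   0.28  1.83 -0.    1.04 -1.35] F [-0.   0.5  0.6] M [0.04 0.02 0.02] w 0.0498 0.0
```

>>> drive_tool(rows=[[[0,0,0.01],[0,0.25,-3],5],[[0,0,0],[0,0,-3.3],5],[[0,0,0],[0,0,0],5],[[0,0,0],[0,0,0],5]])

```text
clock: 3.45
position: [0.4604, 0.2204, 0.0687]
ee_rot: [0.001, -0.046, 0.999, 0.0]
contact_force: [-0.1, -0.2, -0.2]
width: 0.05
gripper_force: 0.0
```

```bash
python3 - <<'E'
from st import *
st()
P=[]
for i in range(3):
    eyes.get_image("top"); P.append(manip.get_state()["position"])
print(np.array(P).round(4).tolist()); st()
E
```

```text
3.45 pos [0.4604 0.2204 0.0687] yaw -3.05 z [ 0.003  0.001 -1.   ] q [ 0.31  0.35  1.9   0.    0.88 -1.35] F [-0.1 -0.2 -0.2] M [-0.05  0.01 -0.04] w 0.05 0.0
[[0.4606, 0.2204, 0.0689], [0.4605, 0.2205, 0.0688], [0.4603, 0.2204, 0.0687]]
3.6 pos [0.4603 0.2204 0.0687] yaw -3.049 z [ 0.003  0.001 -1.   ] q [ 0.31  0.35  1.91  0.    0.88 -1.35] F [0.  0.1 0.2] M [ 0.04 -0.04  0.06] w 0.0502 0.0
```

>>> drive_tool(rows=[[[0,0,0],[0,0,-0.2],3],[[0,0,0],[0,0,0],2],[[0,0,0],[0,0,0],1],[[0,0,0],[0,0,0],1],[[0,0,0],[0,0,0],1]], force=25)

```text
clock: 4.22
position: [0.4591, 0.2203, 0.0653]
ee_rot: [0.0, -0.046, 0.999, 0.0]
contact_force: [-1.5, 0.7, 4.3]
width: 0.0134
gripper_force: 28.7
```

```bash
python3 st.py
```

```text
4.225 pos [0.4591 0.2203 0.0653] yaw -3.049 z [ 0.  0. -1.] q [ 0.31  0.36  1.91  0.    0.88 -1.35] F [-1.5  0.7  4.3] M [0.12 0.23 0.01] w 0.0134 28.7
```

Grasped with low forces. Winding clockwise.

>>> drive_tool(rows=[[[0,0,-0.1],[0,0,0],1],[[0,0,-0.15],[0,0,0],1],[[0,0,-0.15],[0,0,0],1],[[0,0,-0.15],[0,0,0],1],[[0,0,-0.15],[0,0,0],1],[[0,0,-0.15],[0,0,0],1],[[0,0,-0.15],[0,0,0],1],[[0,0,0],[0,0,0],1]])

```text
clock: 5.22
position: [0.4602, 0.2225, 0.0653]
ee_rot: [0.0, 0.44, 0.898, 0.003]
contact_force: [0.9, 7.1, -0.3]
width: 0.0135
gripper_force: 28.3
```

```bash
python3 st.py
```

```text
5.225 pos [0.4602 0.2225 0.0653] yaw 2.231 z [ 0.002  0.005 -1.   ] q [ 0.31  0.36  1.91  0.    0.87 -0.35] F [ 0.9  7.1 -0.3] M [1.21 0.01 0.01] w 0.0135 28.3
```

>>> drive_tool(rows=[[[0,0,-0.08],[0,0,0],1],[[0,0,-0.08],[0,0,0],1],[[0,0,-0.04],[0,0,0],1],[[0,0,0],[0,0,0],1],[[0,0,0],[0,0,0],1]])

```text
clock: 5.85
position: [0.4606, 0.2228, 0.0653]
ee_rot: [0.0, 0.527, 0.85, 0.003]
contact_force: [1.2, 9.0, 0.1]
width: 0.0139
gripper_force: 28.1
```

```bash
python3 st.py
```

```text
5.85 pos [0.4606 0.2228 0.0653] yaw 2.032 z [ 0.003  0.005 -1.   ] q [ 0.31  0.36  1.91  0.01  0.87 -0.15] F [1.2 9.  0.1] M [ 1.31 -0.05 -0.02] w 0.0139 28.1
```

>>> drive_tool(rows=[[[0,0,-0.04],[0,0,0],1],[[0,0,-0.04],[0,0,0],1],[[0,0,0],[0,0,0],1],[[0,0,0],[0,0,0],1]])

```text
clock: 6.35
position: [0.4608, 0.2228, 0.0653]
ee_rot: [0.0, 0.56, 0.829, 0.003]
contact_force: [1.0, 9.5, -0.3]
width: 0.0136
gripper_force: 28.0
```

```bash
python3 st.py
```

```text
6.35 pos [0.4608 0.2228 0.0653] yaw 1.953 z [ 0.004  0.005 -1.   ] q [ 0.31  0.36  1.91  0.    0.87 -0.07] F [ 1.   9.5 -0.3] M [ 1.32 -0.05  0.36] w 0.0136 28.0
```

The stop shows as a moment of 0.36 N m at yaw ≈1.96, which agrees with the vision estimate, so the red mark has been passed. Turning back by +0.82.

>>> drive_tool(rows=[[[0,0,0.12],[0,0,0],1],[[0,0,0.15],[0,0,0],1],[[0,0,0.15],[0,0,0],1],[[0,0,0.15],[0,0,0],1],[[0,0,0.15],[0,0,0],1],[[0,0,0.1],[0,0,0],1],[[0,0,0],[0,0,0],1],[[0,0,0],[0,0,0],1]])

```text
clock: 7.35
position: [0.4593, 0.2214, 0.0653]
ee_rot: [0.0, 0.184, 0.983, 0.001]
contact_force: [-2.0, 5.7, 4.0]
width: 0.0135
gripper_force: 28.4
```

```bash
python3 st.py
```

```text
7.35 pos [0.4593 0.2214 0.0653] yaw 2.771 z [ 0.001  0.002 -1.   ] q [ 0.31  0.36  1.91  0.    0.87 -0.89] F [-2.   5.7  4. ] M [0.87 0.21 0.01] w 0.0135 28.4
```

Yaw is 2.771, the dial at about 0.63. Releasing and lifting, then checking.

>>> drive_tool(rows=[[[0,0,0],[0,0,0],3],[[0,0,0],[0,0,0],5],[[0,0,0],[0,0,0],5],[[0,0,0],[0,0,4],5],[[0,0,0],[0,0,6],5],[[0,0,0],[0,0,6],5],[[0,0,0],[0,-6,2],5],[[0,0,0],[0,-6,0],5]])

```text
clock: 8.35
position: [0.4604, 0.0999, 0.2472]
ee_rot: [0.003, 0.182, 0.983, 0.0]
contact_force: [-0.1, -0.1, 0.6]
width: 0.0498
gripper_force: 0.0
```

>>> drive_tool(rows=[[[0,0,0],[0,-6,0],5],[[0,0,0],[0,-6,0],5],[[0,0,0],[0,-6,0],5],[[0,0,0],[0,-6,0],5],[[0,0,0],[0,0,0],5]])

```text
clock: 8.98
position: [0.459, -0.1435, 0.2445]
ee_rot: [0.0, 0.186, 0.983, -0.001]
contact_force: [-0.7, 0.5, 0.4]
width: 0.05
gripper_force: 0.0
```

```bash
python3 - <<'E'
from st import *
st()
a=eyes.get_image("top")[184:244,207:279,::-1];b=eyes.get_image("side")[:,:,::-1]
cv2.imwrite("pics/end.png",np.hstack([cv2.resize(a,(400,333),interpolation=2),cv2.resize(b[272:332,279:351],(400,333),interpolation=2)]))
cv2.imwrite("pics/endside.png",b)
E
```

```text
8.975 pos [ 0.459  -0.1435  0.2445] yaw 2.767 z [-0.    -0.002 -1.   ] q [-0.45  0.14  1.7  -0.    1.3  -1.64] F [-0.7  0.5  0.4] M [0.01 0.   0.02] w 0.05 0.0
```

View pics/end.png

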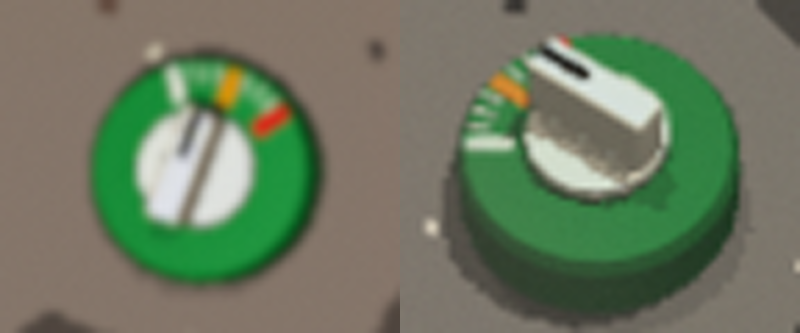

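View pics/endside.png

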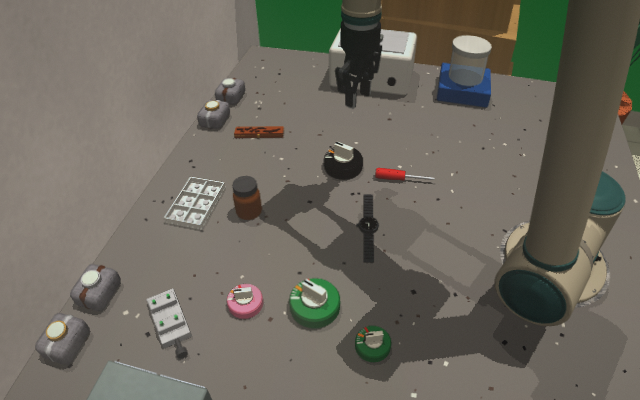

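The final views show the bar parallel to the direction of the orange mark. The jar at (247,198) and the black timer at (343,161) are unmoved, and the arm is clear.

```bash
python3 -c "
from rig import job
print(job.sign_off())"
```

```text
the job is handed in; nothing more can be done
None
```

I wound the green timer past its red top mark to the stop, turned it back to the orange four-minute mark (about 0.63 rad) and released it. The black timer and amber jar look unmoved, and the job is handed in; no verdict came back.

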